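# Flip the stock tags of the parts bins

### The job

Bring the stock tags up to date: with light pushes of the fingertips, flip the hinged tags so that every bin full to the rim has the tag in front of it leaning all the way towards the bin, its disc face up, and every bin that is empty or holds only a few parts has its tag leaning all the way back away from the bin, its bar face up. Some tags are right already. Pick nothing up, push the tags gently, and leave the bins and everything else where they stand.

Things in the scene. Friction and masses are not known exactly. Their poses are not given: they have to be found in the camera images.
- hinge_1 (a point): Middle of the hinge pin of one of four alike tag units, in a row 115 mm apart on a plywood board (100 x 460 x 10 mm), order varying. The pin is 40 mm above the table; grey foot 50 mm (x) by 70 mm (y), ears and rest pins up to 51 mm above the table. y runs along pin and row, x points level from the row to the bins, z up.
- tag_1 (a joint): Lean of the tag on pin hinge_1: aluminium plate 50 mm wide, 4 thick, reaching 65 mm from the pin, 45 g. 0 upright; +0.75 rad (stop) leans to the bins, showing a black 34 mm disc; -0.75 (stop) leans away from them, showing a black 40 x 9 mm bar. At a stop its free edge is 88 mm above the table, 44 mm aside of the pin. Little friction: pushed past upright it falls softly to that side.
- hinge_2 (a point): Middle of the hinge pin of one of four alike tag units, in a row 115 mm apart on a plywood board (100 x 460 x 10 mm), order varying. The pin is 40 mm above the table; grey foot 50 mm (x) by 70 mm (y), ears and rest pins up to 51 mm above the table. y runs along pin and row, x points level from the row to the bins, z up.
- tag_2 (a joint): Lean of the tag on pin hinge_2: aluminium plate 50 mm wide, 4 thick, reaching 65 mm from the pin, 45 g. 0 upright; +0.75 rad (stop) leans to the bins, showing a black 34 mm disc; -0.75 (stop) leans away from them, showing a black 40 x 9 mm bar. At a stop its free edge is 88 mm above the table, 44 mm aside of the pin. Little friction: pushed past upright it falls softly to that side.
- hinge_3 (a point): Middle of the hinge pin of one of four alike tag units, in a row 115 mm apart on a plywood board (100 x 460 x 10 mm), order varying. The pin is 40 mm above the table; grey foot 50 mm (x) by 70 mm (y), ears and rest pins up to 51 mm above the table. y runs along pin and row, x points level from the row to the bins, z up.
- tag_3 (a joint): Lean of the tag on pin hinge_3: aluminium plate 50 mm wide, 4 thick, reaching 65 mm from the pin, 45 g. 0 upright; +0.75 rad (stop) leans to the bins, showing a black 34 mm disc; -0.75 (stop) leans away from them, showing a black 40 x 9 mm bar. At a stop its free edge is 88 mm above the table, 44 mm aside of the pin. Little friction: pushed past upright it falls softly to that side.
- hinge_4 (a point): Middle of the hinge pin of one of four alike tag units, in a row 115 mm apart on a plywood board (100 x 460 x 10 mm), order varying. The pin is 40 mm above the table; grey foot 50 mm (x) by 70 mm (y), ears and rest pins up to 51 mm above the table. y runs along pin and row, x points level from the row to the bins, z up.
- tag_4 (a joint): Lean of the tag on pin hinge_4: aluminium plate 50 mm wide, 4 thick, reaching 65 mm from the pin, 45 g. 0 upright; +0.75 rad (stop) leans to the bins, showing a black 34 mm disc; -0.75 (stop) leans away from them, showing a black 40 x 9 mm bar. At a stop its free edge is 88 mm above the table, 44 mm aside of the pin. Little friction: pushed past upright it falls softly to that side.
- full_bin_a: Green plastic bin, FULL: heaped to the rim with white plastic couplings, 140 mm (x, square to the row) by 92 mm (y) by 75 mm high, loose on the table, its near wall about 115 mm beyond the hinge pins. Origin at the centre of its underside. It belongs to the tag straight in front of it (same place along the row to about 20 mm).
- full_bin_b: Green plastic bin, FULL: heaped to the rim with brass fittings, 140 mm (x, square to the row) by 92 mm (y) by 75 mm high, loose on the table, its near wall about 115 mm beyond the hinge pins. Origin at the centre of its underside. It belongs to the tag straight in front of it (same place along the row to about 20 mm).
- low_bin: Green plastic bin, not full: only three white couplings on its floor, 140 mm (x, square to the row) by 92 mm (y) by 75 mm high, loose on the table, its near wall about 115 mm beyond the hinge pins. Origin at the centre of its underside. It belongs to the tag straight in front of it (same place along the row to about 20 mm).
- empty_bin: Green plastic bin, not full: empty, 140 mm (x, square to the row) by 92 mm (y) by 75 mm high, loose on the table, its near wall about 115 mm beyond the hinge pins. Origin at the centre of its underside. It belongs to the tag straight in front of it (same place along the row to about 20 mm).
- brass_nipple: Brass pipe nipple, 30 mm across and 46 mm high, standing in front of the board, half-way between two tags. A bystander; origin at its underside.
- hose_cap: Black hose cap, 34 mm across and 34 mm high, standing in front of the board, half-way between two tags. A bystander; origin at its underside.
- coupling: Loose white coupling, 32 mm across and 36 mm high, standing between the board and the bins, half-way between two tags. A bystander; origin at its underside.
- filter_housing: Clear water-filter housing with blue cap, 120 mm across and 230 mm high, left of the bins. A bystander; origin at its underside.
- battery: Black battery, 100 x 150 x 95 mm (107 with its posts), right of the bins. A bystander; origin at its underside.
- gauge: Pressure gauge on a square foot, 62 mm across and 91 mm high, left of the board. A bystander; origin at its underside.
- screwdriver: Screwdriver lying right of the board, about 200 mm long. A bystander; origin at its underside.
Mind the look-alikes: they are no part of the job. Leave any blue or purple look-alike of the full_bin_b alone.

How it is judged (in metres and radians):
At the end, for the whole second after the job is handed in: The two tags in front of the full bins lean towards their bins (joint above 0.6 rad), the other two lean away (below -0.6 rad), all at rest (under 0.3 rad/s), and every bin within 20 mm of its start (((y of full_bin_a in the frame of hinge_1 between -0.055 and 0.055 m and value of joint tag_1 above 0.6 rad) or (y of full_bin_b in the frame of hinge_1 between -0.055 and 0.055 m and value of joint tag_1 above 0.6 rad) or (y of low_bin in the frame of hinge_1 between -0.055 and 0.055 m and value of joint tag_1 below -0.6 rad) or (y of empty_bin in the frame of hinge_1 between -0.055 and 0.055 m and value of joint tag_1 below -0.6 rad)) and velocity of joint tag_1 between -0.3 and 0.3 rad/s and ((y of full_bin_a in the frame of hinge_2 between -0.055 and 0.055 m and value of joint tag_2 above 0.6 rad) or (y of full_bin_b in the frame of hinge_2 between -0.055 and 0.055 m and value of joint tag_2 above 0.6 rad) or (y of low_bin in the frame of hinge_2 between -0.055 and 0.055 m and value of joint tag_2 below -0.6 rad) or (y of empty_bin in the frame of hinge_2 between -0.055 and 0.055 m and value of joint tag_2 below -0.6 rad)) and velocity of joint tag_2 between -0.3 and 0.3 rad/s and ((y of full_bin_a in the frame of hinge_3 between -0.055 and 0.055 m and value of joint tag_3 above 0.6 rad) or (y of full_bin_b in the frame of hinge_3 between -0.055 and 0.055 m and value of joint tag_3 above 0.6 rad) or (y of low_bin in the frame of hinge_3 between -0.055 and 0.055 m and value of joint tag_3 below -0.6 rad) or (y of empty_bin in the frame of hinge_3 between -0.055 and 0.055 m and value of joint tag_3 below -0.6 rad)) and velocity of joint tag_3 between -0.3 and 0.3 rad/s and ((y of full_bin_a in the frame of hinge_4 between -0.055 and 0.055 m and value of joint tag_4 above 0.6 rad) or (y of full_bin_b in the frame of hinge_4 between -0.055 and 0.055 m and value of joint tag_4 above 0.6 rad) or (y of low_bin in the frame of hinge_4 between -0.055 and 0.055 m and value of joint tag_4 below -0.6 rad) or (y of empty_bin in the frame of hinge_4 between -0.055 and 0.055 m and value of joint tag_4 below -0.6 rad)) and velocity of joint tag_4 between -0.3 and 0.3 rad/s and distance of each of full_bin_a, full_bin_b, low_bin, empty_bin from where it was at the start of the episode below 0.02 m); the robot touches nothing.
It fails at once if a bin is pushed, tipped or lifted (20 mm or 0.25 rad) (distance of any of full_bin_a, full_bin_b, low_bin, empty_bin from where it was at the start of the episode above 0.02 m or angle between any of full_bin_a, full_bin_b, low_bin, empty_bin's own z axis and vertical above 0.25 rad).
It fails at once if a bystander is displaced, tipped or lifted (20 mm or 0.25 rad) (distance of any of brass_nipple, hose_cap, coupling, filter_housing, battery, gauge, screwdriver from where it was at the start of the episode above 0.02 m or angle between any of brass_nipple, hose_cap, coupling, filter_housing, battery, gauge's own z axis and vertical above 0.25 rad).
It fails at once if a tag is pushed roughly (over 20 N) (contact force between the fingers and tag_1 above 20 N or contact force between the fingers and tag_2 above 20 N or contact force between the fingers and tag_3 above 20 N or contact force between the fingers and tag_4 above 20 N).
It also fails if it takes over 48 s, if anything falls off the work surface, if the arm or the gripper's body presses on something with over 40 N, if the wrist force passes 120 N, or if a joint passes its speed limit or range.

### The arm

A 6-joint arm with a two-finger parallel gripper is mounted at the origin on the work surface. World frame = base frame: x ahead of the robot, y to its left, z up, the work surface at z = 0. Lengths are in m, angles in degrees, forces in N, time in s.
With the tool pointing down it reaches from about 0.35 to 0.875 m from the base axis. Payload 4.2 kg.
Tool frame: the origin (TCP) lies at the very end of the fingers, on their centre line; the grasp point (between the pads) lies 19 mm behind it (r.grip_point_offset is the distance from the TCP to the grasp point, in m); z points along the fingers, y is the line along which they close (so a half turn about z gives the same grasp; the last joint's range is limited). The gripper opens to 87 mm and grips with 3 to 60 N. Pads are 19 mm wide; open, the fingers measure 117 mm over their backs; the gripper's body (75 mm by 190 mm) begins 51 mm behind the grasp point.
Start: joints at [82.941, 22.042, 0.453, 0, -68.411, -14.817], TCP at [0.233, 0.58, 0.223] pointing down, gripper open.
Joint ranges: [-179.83, 179.83], [-69.29, 118.12], [-61.27, 80.66], [-181.25, 117.63], [-171.15, -9.14], [-177.46, 177.46]. Speed limits (degrees/s): [159.86, 159.86, 180, 180, 180, 180].

### API

Orientations are given as a 3x3 rotation matrix whose columns are the frame's x, y, z axes.
In Python, from station import r, cams gives the robot as it stands. The module is installed in compiled form; this text tells all that it offers.
- The arm moves only by the shell command python3 -m handwheel 'ROWS'. ROWS is JSON, a list that holds one entry, the list of rows, each a list of 7 numbers: the turn, a rotation vector about the tool's x, y, z in units of 6 degrees (1.0 is 6 degrees), then the shift along the tool's x, y, z in m, then the finger opening in m, from 0 to 0.087. In form: [[[ax, ay, az, x, y, z, jaw], ...]]. A call has 1 to 12 rows; each row shifts and turns the commanded pose from where the row before left it, along the tool's axes as they then stand; what a row does not reach is not made up. A row lasts 1/10 s, in which the tool goes at most 50 mm and 8.59 degrees, less where a joint would pass 70% of its speed; a pose out of reach is approached as far as the arm can. A call with a gripper value outside its range is refused whole. The fingers move at their own pace and stop on an object; the grip force is fixed at half the most. Time passes only in rows, so rows that do not move let the fingers close. It gives the time, the measured TCP pose, the force, the opening and the grip force at its end, in the units of the state.
- r.sense(): the state, without advancing time (a new reading comes with each control period).
- cams.capture(name): name is "side" or "top" or "wrist"; returns the picture (480x640x3 uint8, red, green, blue); there is no depth.
- cams.get_calibration(name): a dict with "camera_matrix" (3x3 intrinsics, pixels), "rvec" (rotation vector, rad) and "tvec" (3), from world to camera coordinates, as OpenCV has them; the wrist camera has in their place "T_tool_cam" (4x4, takes a point from camera to tool coordinates, whose origin is the TCP and whose axes are the flange's). Camera axes: x right, y down, z forward; pixel columns grow to the right and rows downward; lengths in m; the calibration is good to about 2 mm. A picture is of the moment at which its call begins: read the wrist's pose just before it. get_calibration takes no time and is no camera call.
- r.finish_job(): hands the job in; it is judged then, once.
The state is a dict: "time_s": time; "joints": joint angles; "joint_velocities": joint speeds; "effort": joint torques, N m; "tcp_pos": TCP position; "ee_rot": TCP orientation; "wrist_force": force on the tool from outside, world axes, zero at the start; "moment": the same for the moment, N m; "gripper_width": opening from 0.0 (shut) to 1.0 (fully open); "gripper_force": force on a finger pad.
Only numpy, scipy, OpenCV 4.12 (cv2) and the standard library are available. Lean on these libraries where they do the work, as an engineer would, in place of code of your own. Each camera call takes 0.05 s, during which the arm holds its last target. There are 200 camera calls.

## Working session

There is one attempt and no reset: what is moved stays moved. The work goes in short steps, Python scripts to look and compute and a shell command to move; the robot and the scene stay as the last step left them, time stands still between calls to the robot, and variables do not carry over. Pictures are saved under pics/ and viewed, at most 10 in all, crops included, and the job is handed in when it is done.

```bash
mkdir -p pics; python3 - <<'E'
from station import r,cams
import cv2,numpy as np
s=r.sense();print(s['time_s'],s['tcp_pos'],np.round(s['ee_rot'],3).tolist())
for n in('top','side'):
    im=cams.capture(n);cv2.imwrite(f'pics/{n}0.png',im[:,:,::-1])
    c=cams.get_calibration(n);R=cv2.Rodrigues(np.array(c['rvec']))[0];print(n,np.round(c['camera_matrix'],1).tolist(),np.round(-R.T@np.array(c['tvec']).ravel(),3),np.round(R,2).tolist())
E
```

```text
0.0 [0.23260567 0.57944382 0.22145221] [[0.928, -0.373, -0.001], [-0.373, -0.928, -0.002], [0.0, 0.002, -1.0]]
top [[451.4, 0.0, 320.5], [0.0, 451.4, 238.1], [0.0, 0.0, 1.0]] [ 0.391 -0.031  1.257] [[0.02, -1.0, 0.0], [-0.99, -0.02, -0.14], [0.14, 0.0, -0.99]]
side [[568.8, 0.0, 320.7], [0.0, 568.8, 239.6], [0.0, 0.0, 1.0]] [ 0.227 -1.112  0.757] [[0.96, -0.29, -0.01], [-0.16, -0.49, -0.86], [0.25, 0.82, -0.51]]
```

View pics/top0.png

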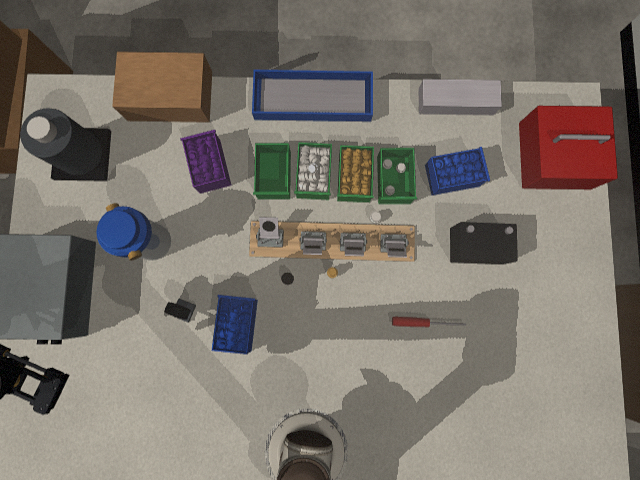

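View pics/side0.png

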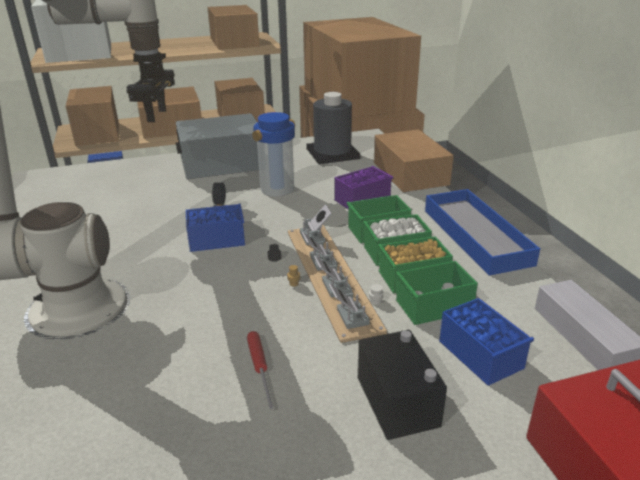

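```bash
cat >h.py <<'E'
from station import r,cams
import cv2,numpy as np
def ray(n,px,z):
    c=cams.get_calibration(n);R=cv2.Rodrigues(np.array(c['rvec']))[0];K=np.array(c['camera_matrix'])
    C=-R.T@np.array(c['tvec']).ravel();d=R.T@np.linalg.solve(K,[*px,1.]);return C+d*(z-C[2])/d[2]
E
python3 - <<'E'
from h import *
im=cv2.imread('pics/top0.png');a=cv2.resize(im[190:290,240:430],(760,400),interpolation=cv2.INTER_CUBIC)
b=cv2.resize(cv2.imread('pics/side0.png')[195:345,265:415],(0,0),fx=1.33,fy=1.33)
cv2.imwrite('pics/crop0.png',a)
hsv=cv2.cvtColor(im,cv2.COLOR_BGR2HSV)
m=cv2.inRange(hsv,(8,60,90),(25,200,255));m[:210]=0;m[268:]=0
m=cv2.morphologyEx(m,cv2.MORPH_CLOSE,np.ones((25,25)))
c=max(cv2.findContours(m,0,2)[0],key=cv2.contourArea)
q=cv2.minAreaRect(c);bx=cv2.boxPoints(q);print(bx,[ray('top',p,.01).round(3)for p in bx])
g=cv2.inRange(hsv,(50,90,30),(80,255,255))
for c in cv2.findContours(g,0,2)[0]:
    if cv2.contourArea(c)>300: q=cv2.minAreaRect(c);print('green',q[0],ray('top',q[0],.075).round(3),[ray('top',p,.075).round(3)[:2] for p in cv2.boxPoints(q)])
for n,p,z in(('cap',(288,278),.034),('nip',(332,272),.046),('coup',(376,216),.036)):print(n,ray('top',p,z).round(3))
E
```

```text
[[248.45465 264.45172]
 [249.84393 219.99512]
 [415.0888  225.159  ]
 [413.69952 269.6156 ]] [array([0.49 , 0.169, 0.01 ]), array([0.615, 0.17 , 0.01 ]), array([ 0.608, -0.294,  0.01 ]), array([ 0.483, -0.288,  0.01 ])]
green (397.5, 175.0) [ 0.733 -0.234  0.075] [array([ 0.808, -0.185]), array([ 0.81 , -0.285]), array([ 0.659, -0.283]), array([ 0.658, -0.184])]
green (355.50927734375, 173.29586791992188) [ 0.736 -0.121  0.075] [array([ 0.661, -0.071]), array([ 0.815, -0.076]), array([ 0.812, -0.172]), array([ 0.658, -0.165])]
green (312.52679443359375, 170.4103240966797) [ 0.742 -0.005  0.075] [array([0.667, 0.044]), array([0.821, 0.041]), array([ 0.818, -0.055]), array([ 0.665, -0.05 ])]
green (271.0, 170.5) [0.74  0.107 0.075] [array([0.816, 0.159]), array([0.818, 0.061]), array([0.665, 0.057]), array([0.663, 0.153])]
cap [0.453 0.057 0.034]
nip [ 0.47  -0.062  0.046]
coup [ 0.627 -0.181  0.036]
```

View pics/crop0.png

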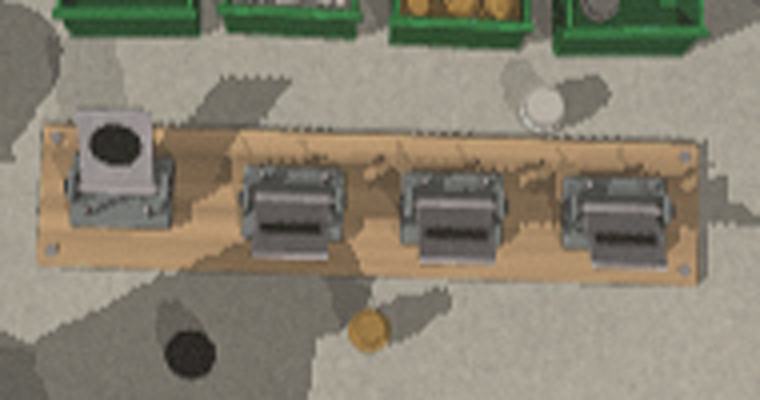

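Top view: left to right, tag A (crop 115,150; disc up, empty bin), B (292,225; bar, full of white couplings), C (455,230; bar, full of brass), D (625,235; bar, low bin). Look-alikes are the purple and blue bins at (205,160), (457,170) and (235,325), all outside the row. So A goes back, B and C go towards the bins, and D is already right.

```bash
python3 - <<'E'
from h import *
P=[ray('top',(240+u/4,190+v/4),.01)[:2] for u,v in((43,126),(700,141),(697,284),(38,268))]
P=np.array(P);print(P.round(3));c=P.mean(0)
ey=(P[0]+P[3]-P[1]-P[2]);ey/=np.linalg.norm(ey);ex=np.array([ey[1],-ey[0]])
print('c',c,'angle of ex',np.degrees(np.arctan2(ex[1],ex[0])))
for n,k in zip('ABCD',(1.5,.5,-.5,-1.5)):print(n,(c+ey*.115*k).round(3))
for n,(u,v) in dict(A=(122,192),B=(292,203),C=(455,208),D=(616,212)).items(): print('foot/ears',n,ray('top',(240+u/4,190+v/4),.04).round(3))
s=r.sense();t=c+ey*.115*.5-ex*.075
R=np.array(s['ee_rot']);print('B approach',t,'A approach',c+ey*.115*1.5+ex*.075)
print('tool shift now to B appr z .15:',R.T@(np.array([*t,.15])-s['tcp_pos']))
E
```

```text
[[ 0.611  0.167]
 [ 0.607 -0.293]
 [ 0.507 -0.29 ]
 [ 0.511  0.167]]
c [ 0.55892482 -0.06240758] angle of ex -0.4318883884802946
A [0.56 0.11]
B [ 0.559 -0.005]
C [ 0.558 -0.12 ]
D [ 0.558 -0.235]
foot/ears A [0.561 0.107 0.04 ]
foot/ears B [ 0.555 -0.009  0.04 ]
foot/ears C [ 0.553 -0.12   0.04 ]
foot/ears D [ 0.552 -0.229  0.04 ]
B approach [ 0.48436037 -0.00434388] A approach [0.63522296 0.10952218]
tool shift now to B appr z .15: [0.45117288 0.44783928 0.07248174]
```

```bash
python3 -m handwheel '[[[0,0,-1.22,0,0,0,0],[0,0,-1.22,0,0,0,0],[0,0,-1.21,0,0,0,0],[0,0,0,0.0125,0.0292,0,0],[0,0,0,0.0125,0.0292,0,0],[0,0,0,0.0125,0.0292,0,0],[0,0,0,0.0125,0.0292,0,0],[0,0,0,0.0125,0.0292,0,0],[0,0,0,0.0125,0.0292,0,0],[0,0,0,0.0125,0.0292,0,0],[0,0,0,0.0125,0.0292,0,0],[0,0,0,0.0125,0.0292,0,0]]]'
```

```text
time_s: 1.3
tcp_pos: [0.3456, 0.3158, 0.2222]
ee_rot: [[1.0, 0.001, -0.0], [0.001, -1.0, -0.001], [-0.0, 0.001, -1.0]]
wrist_force: [0.7, -0.2, 0.6]
gripper_width: 0.034
gripper_force: 0.0
```

```bash
python3 -m handwheel '[[[0,0,0,0.0125,0.0292,0,0],[0,0,0,0.0125,0.0292,0,0],[0,0,0,0.0125,0.0292,0,0],[0,0,0,0.0125,0.0292,0,0],[0,0,0,0.0125,0.0292,0,0],[0,0,0,0.0125,0.0292,0,0],[0,0,0,0.0125,0.0292,0,0],[0,0,0,0.0125,0.0292,0,0],[0,0,0,0.0125,0.0292,0,0],[0,0,0,0.0125,0.0292,0,0],[0,0,0,0.0125,0.029,0,0],[0,0,0,0,0,0,0]]]'; python3 - <<'E'
from h import *
s=r.sense();print(s['tcp_pos']);cv2.imwrite('pics/w1.png',cams.capture('wrist')[:,:,::-1])
E
```

```text
time_s: 2.5
tcp_pos: [0.4836, -0.0062, 0.2219]
ee_rot: [[1.0, -0.004, -0.001], [-0.004, -1.0, -0.001], [-0.001, 0.001, -1.0]]
wrist_force: [-0.3, -0.3, -0.1]
gripper_width: 0.005
gripper_force: 0.0
[ 0.48361017 -0.00615635  0.22191387]
```

View pics/w1.png

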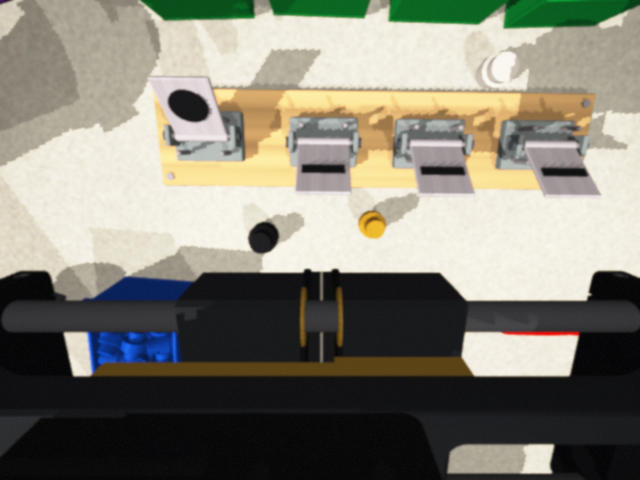

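B looks as expected and clear. Descend and push it over slowly.

```bash
python3 -m handwheel '[[[0,0,0,0,0,0.03,0],[0,0,0,0,0,0.03,0],[0,0,0,0,0,0.03,0],[0,0,0,0,0,0.03,0],[0,0,0,0,0,0.02,0],[0,0,0,0,0,0.01,0],[0,0,0,0,0,0,0],[0,0,0,0.005,0,0,0],[0,0,0,0.005,0,0,0],[0,0,0,0.005,0,0,0],[0,0,0,0.005,0,0,0],[0,0,0,0.005,0,0,0]]]'; python3 -m handwheel '[[[0,0,0,0.005,0,0,0],[0,0,0,0.005,0,0,0],[0,0,0,0.005,0,0,0],[0,0,0,0.005,0,0,0],[0,0,0,0.005,0,0,0],[0,0,0,0.005,0,0,0],[0,0,0,0.005,0,0,0],[0,0,0,0.005,0,0,0],[0,0,0,0.005,0,0,0],[0,0,0,0.005,0,0,0],[0,0,0,0,0,0,0]]]'; python3 - <<'E'
from h import *
im=cams.capture('side')[:,:,::-1];cv2.imwrite('pics/s1.png',cv2.resize(im[180:350,240:430],(760,600)[:1]+(680*600//680,)))
E
```

```text
time_s: 3.75
tcp_pos: [0.5085, -0.0038, 0.0729]
ee_rot: [[1.0, 0.0, 0.0], [0.0, -1.0, 0.0], [0.0, -0.0, -1.0]]
wrist_force: [-0.2, -0.3, 0.1]
gripper_width: 0.006
gripper_force: 0.3
time_s: 4.85
tcp_pos: [0.5589, -0.0036, 0.0726]
ee_rot: [[1.0, 0.0, 0.001], [0.0, -1.0, 0.0], [0.001, -0.0, -1.0]]
wrist_force: [0.4, -0.8, 0.5]
gripper_width: 0.002
gripper_force: 0.0
```

View pics/s1.png

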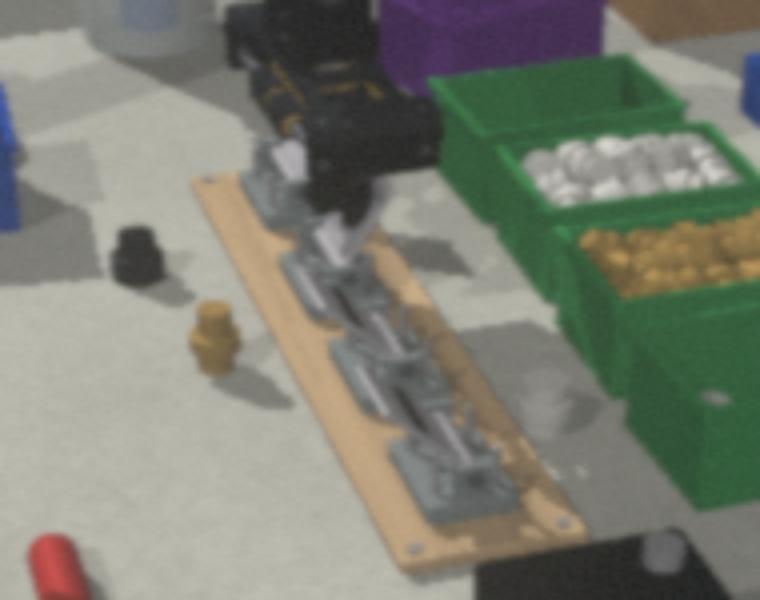

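B (crop 345,225) has fallen towards the bin. Back off, slide to C and do the same.

```bash
python3 -m handwheel '[[[0,0,0,-0.025,0,0,0],[0,0,0,-0.025,0,0,0],[0,0,0,-0.025,0,0,0],[0,0,0,0,0.0232,0,0],[0,0,0,0,0.0232,0,0],[0,0,0,0,0.0232,0,0],[0,0,0,0,0.0232,0,0],[0,0,0,0,0.0232,0,0],[0,0,0,0,0,0,0],[0,0,0,0.005,0,0,0],[0,0,0,0.005,0,0,0],[0,0,0,0.005,0,0,0]]]'; python3 -m handwheel '[[[0,0,0,0.005,0,0,0],[0,0,0,0.005,0,0,0],[0,0,0,0.005,0,0,0],[0,0,0,0.005,0,0,0],[0,0,0,0.005,0,0,0],[0,0,0,0.005,0,0,0],[0,0,0,0.005,0,0,0],[0,0,0,0.005,0,0,0],[0,0,0,0.005,0,0,0],[0,0,0,0.005,0,0,0],[0,0,0,0.005,0,0,0],[0,0,0,0.005,0,0,0]]]';  python3 -m handwheel '[[[0,0,0,0,0,0,0],[0,0,0,-0.02,0,0,0],[0,0,0,-0.02,0,0,0],[0,0,0,-0.02,0,0,0],[0,0,0,0,0,-0.03,0],[0,0,0,0,0,-0.03,0],[0,0,0,0,0,-0.03,0],[0,0,0,0,0,0,0]]]'; python3 - <<'E'
from h import *
im=cams.capture('side')[:,:,::-1];cv2.imwrite('pics/s2.png',cv2.resize(im[180:350,240:430],(760,600)))
s=r.sense();R=np.array(s['ee_rot']);print(R.T@(np.array([.637,.11,.165])-s['tcp_pos']))
E
```

```text
time_s: 6.1
tcp_pos: [0.4989, -0.1189, 0.0727]
ee_rot: [[1.0, 0.002, 0.0], [0.002, -1.0, 0.0], [0.0, -0.0, -1.0]]
wrist_force: [0.0, -0.8, 0.1]
gripper_width: 0.006
gripper_force: 0.0
time_s: 7.3
tcp_pos: [0.5586, -0.1197, 0.0725]
ee_rot: [[1.0, 0.0, 0.0], [0.0, -1.0, -0.0], [0.0, 0.0, -1.0]]
wrist_force: [0.0, -0.0, 0.8]
gripper_width: 0.003
gripper_force: 0.0
time_s: 8.1
tcp_pos: [0.501, -0.1199, 0.1672]
ee_rot: [[1.0, 0.001, 0.01], [0.001, -1.0, -0.001], [0.01, 0.001, -1.0]]
wrist_force: [0.5, -0.6, 0.5]
gripper_width: 0.007
gripper_force: 0.0
[ 0.13773377 -0.22954546  0.00065306]
```

View pics/s2.png

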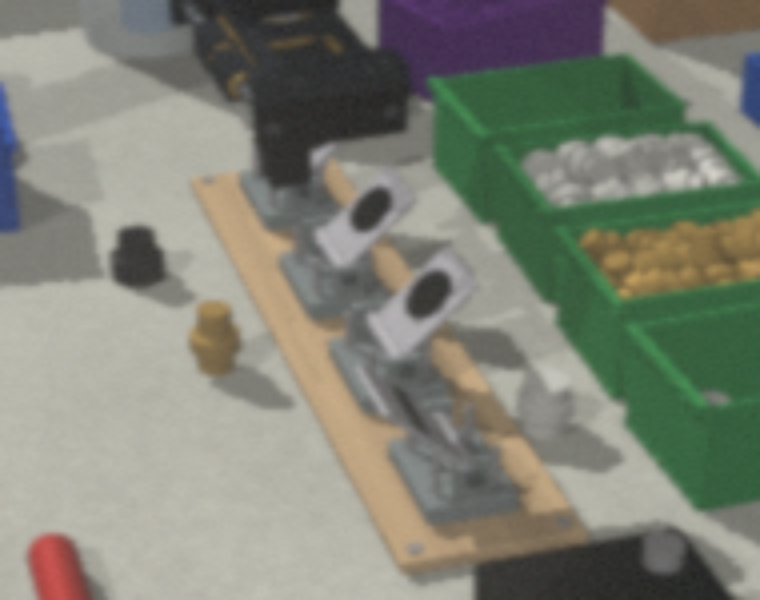

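B and C now show discs (crop 372,208 and 430,293). D still has its bar up. Next, go behind A.

```bash
python3 -m handwheel '[[[0,0,0,0.0172,-0.0287,0,0],[0,0,0,0.0172,-0.0287,0,0],[0,0,0,0.0172,-0.0287,0,0],[0,0,0,0.0172,-0.0287,0,0],[0,0,0,0.0172,-0.0287,0,0],[0,0,0,0.0172,-0.0287,0,0],[0,0,0,0.0172,-0.0287,0,0],[0,0,0,0.0172,-0.0287,0,0],[0,0,0,0,0,0,0],[0,0,0,0,0,0,0]]]'; python3 - <<'E'
from h import *
im=cams.capture('top')[:,:,::-1];cv2.imwrite('pics/t2.png',cv2.resize(im[130:290,230:430],(750,600)))
E
```

```text
time_s: 9.15
tcp_pos: [0.6347, 0.1102, 0.1606]
ee_rot: [[1.0, 0.001, -0.003], [0.001, -1.0, -0.001], [-0.003, 0.001, -1.0]]
wrist_force: [0.3, -0.6, -0.3]
gripper_width: 0.006
gripper_force: 0.0
```

View pics/t2.png

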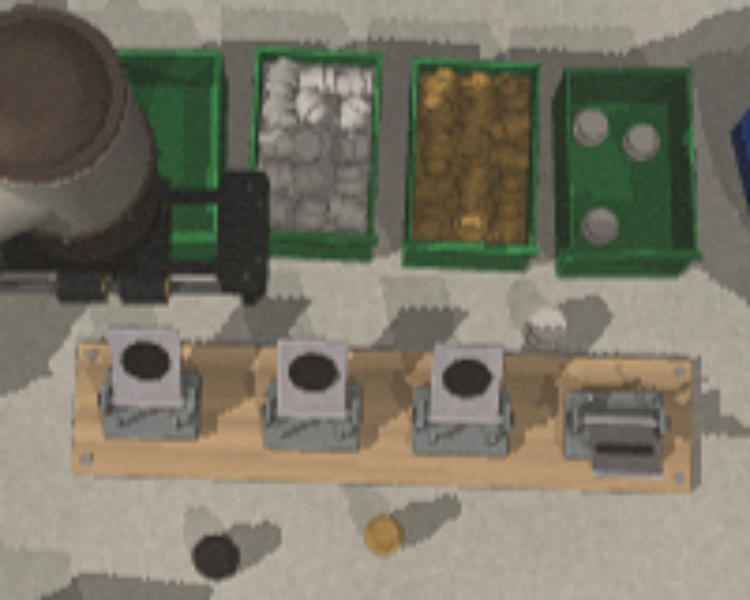

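The gripper sits between A's edge (crop 145,330) and the bin. Descend and draw A back.

```bash
python3 -m handwheel '[[[0,0,0,0,0,0.02,0],[0,0,0,0,0,0.02,0],[0,0,0,0,0,0.02,0],[0,0,0,0,0,0.02,0],[0,0,0,0,0,0.009,0],[0,0,0,0,0,0,0],[0,0,0,-0.005,0,0,0],[0,0,0,-0.005,0,0,0],[0,0,0,-0.005,0,0,0],[0,0,0,-0.005,0,0,0],[0,0,0,-0.005,0,0,0],[0,0,0,-0.005,0,0,0]]]';  python3 -m handwheel '[[[0,0,0,-0.005,0,0,0],[0,0,0,-0.005,0,0,0],[0,0,0,-0.005,0,0,0],[0,0,0,-0.005,0,0,0],[0,0,0,-0.005,0,0,0],[0,0,0,-0.005,0,0,0],[0,0,0,-0.005,0,0,0],[0,0,0,-0.005,0,0,0],[0,0,0,-0.005,0,0,0],[0,0,0,-0.005,0,0,0],[0,0,0,0,0,0,0],[0,0,0,0,0,0,0]]]'; python3 -m handwheel '[[[0,0,0,0.02,0,0,0],[0,0,0,0.02,0,0,0],[0,0,0,0.02,0,0,0],[0,0,0,0,0,-0.03,0],[0,0,0,0,0,-0.03,0],[0,0,0,0,0,-0.03,0],[0,0,0,0,0,-0.03,0],[0,0,0,0,0,0,0],[0,0,0,0,0,0,0]]]'; python3 - <<'E'
from h import *
im=cams.capture('top')[:,:,::-1];cv2.imwrite('pics/t3.png',cv2.resize(im[130:290,230:430],(750,600)))
E
```

```text
time_s: 10.4
tcp_pos: [0.6051, 0.11, 0.0738]
ee_rot: [[1.0, 0.001, 0.0], [0.001, -1.0, 0.0], [0.0, -0.0, -1.0]]
wrist_force: [0.4, -0.7, -0.8]
gripper_width: 0.006
gripper_force: 0.1
time_s: 11.6
tcp_pos: [0.5557, 0.11, 0.0737]
ee_rot: [[1.0, 0.001, 0.0], [0.001, -1.0, 0.0], [0.0, -0.0, -1.0]]
wrist_force: [-0.0, -0.3, -0.3]
gripper_width: 0.003
gripper_force: 0.0
time_s: 12.5
tcp_pos: [0.6159, 0.1101, 0.1941]
ee_rot: [[1.0, 0.0, 0.001], [0.0, -1.0, 0.001], [0.001, -0.001, -1.0]]
wrist_force: [-0.1, -0.0, -1.1]
gripper_width: 0.006
gripper_force: 0.0
```

View pics/t3.png

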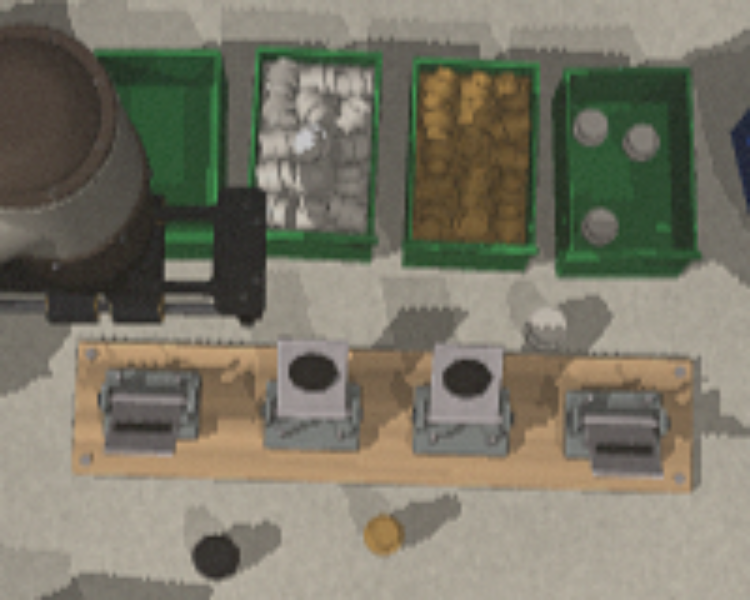

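All four tags are right: bars up at A (145,428) and D (627,448), discs up at B (313,372) and C (467,378). Bins and bystanders are unmoved, and the arm is clear.

```bash
python3 -c "
from station import r
print(r.finish_job())"
```

```text
the job is handed in; nothing more can be done
None
```

I flipped three tags (the empty bin's back, both full bins' forward), left the low bin's tag as it was already right, and handed the job in at about 12.6 s; the last picture showed all four tags correct and nothing else moved, but no verdict was returned.

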